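# Slip a carrier blade under a tipped battery

## Task

Get the block battery onto its carrier without lifting it off the bench: tip it gently back on its rear edge until it leans by itself in the sloping rest behind it, then slide the carrier's flat blade squarely under the raised front as far as it will go. Then bring the battery forward under control, not letting it drop, so that it stands upright and flat on the blade. Leave the tin, the small pot and the clear relay where they are, and let go of everything.

Things in the scene. Friction and masses are not known exactly. Their poses are not given: they have to be found in the camera images.
- battery: Grey block battery, black top, 0.75 kg, on the bench 1 to 5 mm in front of the rest. Solid block 70 mm wide (own x), 48 deep (own y), 94 high; terminals on top are not solid. Origin: centre of the underside; z up. Own +y points out of its front (towards the robot), -y to the rest. It balances on its rear bottom edge at about 27 degrees; tipped further it leans back by itself.
- battery_center (a point): Centre of the battery block, 47 mm above its underside; same axes as the battery.
- battery_rear_edge (a point): Middle of the battery's rear bottom edge, on which it is tipped back. Coming forward again with the blade in place, it rolls over the blade's end and balances at about 20 degrees; below that it falls forward unless held back.
- rest: Dark steel tilt rest fixed behind the battery, 76 mm wide. Origin: on the bench, middle of the foot of its slope; x level to the back, z up. Two arms 14 mm wide, 40 mm gap between, slope back 34 degrees from vertical, to 28 mm behind the foot and 42 mm high; foot plate to 70 mm behind. A tipped battery lies on the arms at 34 to 40 degrees and stays.
- carrier: Loose carrier, 0.14 kg, flat on the bench left or right of the battery: aluminium blade 4 mm thick, 60 wide, 105 long, with an upright grip near one end. Origin: underside, below the grip; x along the blade to its free end, z up. Blade from x = -20 to +85 mm. Under the leaning battery it goes in until its tip meets the sloping underside about 6 mm short of the rear edge.
- carrier_grip (a point): Centre of the carrier's upright grip, 26.5 mm above its underside. The grip is 30 mm long (along x), 14 mm thick (across y) and its top is 49 mm above the bench; the blade's upper face is at 4 mm.
- blade_tip (a point): Middle of the blade's free end, 85 mm in front of the carrier's origin and 2 mm above the underside.
- tin: Bystander: open tin of screws, 63 mm across and 29 mm high, on the other side of the battery from the carrier. Origin at the centre of its underside.
- pot: Bystander: small pot with a lid, 38 mm across and 38 mm high, right of the rest. Origin at the centre of its underside.
- relay: Bystander: clear relay, 28 x 21 mm and 36 mm high, left of the rest. Origin at the centre of its underside.

How it is judged:
On the way, in this order (a step that is already met when the one before it is completed fails the run):
1. the battery leans in the rest by itself, tilted more than 29 degrees, not touched (angle between battery's own z axis and vertical between 0.506 and 0.8 rad and contact force between the fingers and battery below 0.1 N), for 0.2 s.
2. the blade lies under the raised front, its tip within 22 mm of the battery's rear edge (level distance), while the battery leans (angle between battery's own z axis and vertical above 0.506 rad and horizontal distance between blade_tip and battery_rear_edge below 0.022 m and height (world z) of blade_tip below 0.012 m), for 0.2 s.
At the end, for the whole second after the job is handed in: Battery at rest, upright within 3 degrees, on the flat-lying blade (underside about 4 mm up); the blade reaches at least 33 of 48 mm under it from the front, centred within 16 mm, square within 11 degrees; nothing held; tin, pot and relay within 20 mm of their places (angle between battery's own z axis and vertical below 0.05 rad and height (world z) of battery between 0.0025 and 0.007 m and y of blade_tip in the frame of battery between -0.026 and -0.009 m and x of blade_tip in the frame of battery between -0.016 and 0.016 m and angle between the x axis of carrier and the y axis of battery, either way round below 0.2 rad and angle between carrier's own z axis and vertical below 0.04 rad and height (world z) of carrier below 0.003 m and linear speed of each of battery, carrier below 0.01 m/s and contact force between the fingers and anything else below 0.1 N and not (distance of tin from where it was at the start of the episode above 0.02 m) and not (distance of pot from where it was at the start of the episode above 0.02 m) and not (distance of relay from where it was at the start of the episode above 0.02 m)); the robot touches nothing.
It fails at once if the battery is lifted: its rear bottom edge rises more than 20 mm above the bench (height (world z) of battery_rear_edge above 0.02 m).
It fails at once if the battery is let drop: it turns faster than 3 rad/s (angular speed of battery above 3 rad/s).
It fails at once if the battery falls over (angle between battery's own z axis and vertical above 0.9 rad).
It fails at once if the tin, pot or relay is moved more than 20 mm (distance of any of tin, pot, relay from where it was at the start of the episode above 0.02 m).
It also fails if it takes over 72 s, if anything falls off the work surface, if the arm or the gripper's body presses on something with over 40 N, if the wrist force passes 120 N, or if a joint passes its speed limit or range.

## Robot

A 7-joint arm with a two-finger parallel gripper is mounted at the origin on a cart in front of the work surface, level with it; the furniture and walls round the work are solid. World frame = base frame: x ahead of the robot, y to its left, z up, the work surface at z = 0. Lengths are in m, angles in rad, forces in N, time in s.
With the tool pointing down it reaches from about 0.425 to 0.925 m from the base axis. Payload 6.8 kg.
Tool frame: the origin (TCP) lies on the front face of the gripper's body, between the roots of the fingers; the fingertips stand 73 mm ahead of it and the grasp point (between the pads) lies 54 mm ahead of it (env.nose_length is the distance from the TCP to the fingertips, in m); z points along the fingers, y is the direction in which the jaws open and shut (so a half turn about z gives the same grasp; the last joint's range is limited). The gripper opens to 85 mm and grips with 20 to 120 N. Pads are 22 mm wide; open, the fingers measure 114 mm over their backs; the gripper's body (76 mm by 85 mm) begins 54 mm behind the grasp point. The pads swing forward as they close: fully open they stand 13 mm farther back than shut.
Start: joints at [1.137, 0.477, 0.022, 1.555, -0.011, 1.109, -0.083], TCP at [0.216, -0.64, 0.304] pointing down, gripper open.
Joint ranges: [-2.96, 2.96], [-0.34, 2.1], [-1.41, 1.46], [0.24, 2.44], [-1.37, 4.51], [0.17, 1.92], [-2.96, 2.96]. Speed limits (rad/s): [2.39, 2.39, 3.14, 3.14, 3.14, 3.14, 3.14].

## Interface

Orientations are given as a unit quaternion [w, x, y, z].
In Python, from cell import env, kin, camera, calibration, job gives the robot as it stands. The module is installed in compiled form; this text tells all that it offers. Calls block until the motion is done:
- env.reach(position, orientation): joint-space move of the TCP to a pose.
- env.movel(position, velocity=0.15, rot=None, stop_force=None): straight line of the TCP; rot=None keeps the orientation; velocity is the mean speed in m/s. With stop_force (N) it stops when the force on the tool has changed by that much, and returns True; else False.
- env.goto_joints(angles): joint-space move.
- env.grip(opening, f_grip=None): finger opening in m; f_grip is the grip in N (None keeps the last); returns when the fingers have stopped.
- env.dwell(seconds).
- kin.inverse_kinematics(position, orientation): joint angles nearest the present ones, or None.
- env.get_state(): the state.
- camera(name): name is "scene" or "side" or "wrist"; returns (picture, depth): 480x640x3 uint8, blue, green, red; 480x640 float32, m along the optical axis (not along the pixel's ray), 0 where there is no reading.
- calibration(name): a dict with "fx", "fy", "cx", "cy" (pixels), "rvec" (rotation vector, rad) and "tvec" (3), from world to camera coordinates, as OpenCV has them. Camera axes: x right, y down, z forward; pixel columns grow to the right and rows downward; lengths in m; the calibration is good to about 2 mm. A picture is of the moment at which its call begins: read the wrist's pose just before it. calibration takes no time and is no camera call; for the wrist camera it gives the pose at the moment of the call.
A pose or a line that the arm cannot do raises env.PlanningError and nothing moves.
- job.job_done(): hands the job in, once; it reports no verdict.
The state is a dict: "time": time; "qpos": joint angles; "joint_velocities": joint speeds; "joint_torque": joint torques, N m; "tcp_pos": TCP position; "orientation": TCP orientation; "force": force on the tool from outside, world axes, zero at the start; "torque": the same for the moment, N m; "opening": finger opening in m.
Only numpy, scipy, OpenCV 4.12 (cv2) and the standard library are available. Lean on these libraries where they do the work, as an engineer would, in place of code of your own. Each camera call takes 0.05 s, during which the arm holds its last target.

## Working session

There is one attempt and no reset: what is moved stays moved. The work goes in short steps, each a Python script; the robot and the scene stay as the last script left them, time stands still between calls to the robot, and variables do not carry over. Pictures are saved under pics/ and viewed, and the job is handed in when it is done.

```bash
mkdir -p pics; ls
python3 - <<'E'
from cell import env,kin,camera,calibration,job
import cv2
s=env.get_state(); print(s)
for n in("scene","side","wrist"):
    c=calibration(n);p,d=camera(n);cv2.imwrite(f"pics/{n}0.png",p);print(n,c)
E
```

```text
pics
{'time': 0.0, 'qpos': array([ 1.13688086,  0.47779557,  0.02234972,  1.55645557, -0.01148564,
        1.10927223, -0.08312498]), 'joint_velocities': array([-0.00088966,  0.00139133, -0.00232428, -0.00089033,  0.00069074,
       -0.00124582,  0.00086177]), 'joint_torque': array([-8.51569657e-04, -5.96450114e+01,  1.60730269e+00, -2.81194085e+01,
        1.25252159e-02,  9.22719715e-03, -3.54799454e-05]), 'tcp_pos': array([ 0.21589627, -0.63906182,  0.30292708]), 'orientation': array([-8.73849396e-04,  9.86759932e-01,  1.62185155e-01, -2.20244954e-04]), 'force': array([-0.39262935, -0.50904789,  0.30123263]), 'torque': array([-0.02027461, -0.0391005 , -0.03299324]), 'opening': 0.08556427918645}
scene {'fx': 618.2024920622788, 'fy': 618.2024920622788, 'cx': 321.3252196645779, 'cy': 236.16215460417277, 'rvec': array([ 0.63994067, -2.41964758,  1.40074553]), 'tvec': array([0.54876935, 0.11313784, 0.91557673])}
side {'fx': 529.1010214726189, 'fy': 529.1010214726189, 'cx': 320.1839708306891, 'cy': 239.36343323595833, 'rvec': array([ 0.3750863 , -2.49352425,  1.54485697]), 'tvec': array([0.53750524, 0.04944936, 0.94897081])}
wrist {'fx': 411.75312432170205, 'fy': 411.75312432170205, 'cx': 320.5453256771191, 'cy': 239.63500394470307, 'rvec': array([-2.32797782,  1.66976695,  0.27652959]), 'tvec': array([-0.67536239, -0.04142883,  0.38201111])}
```

View pics/scene0.png

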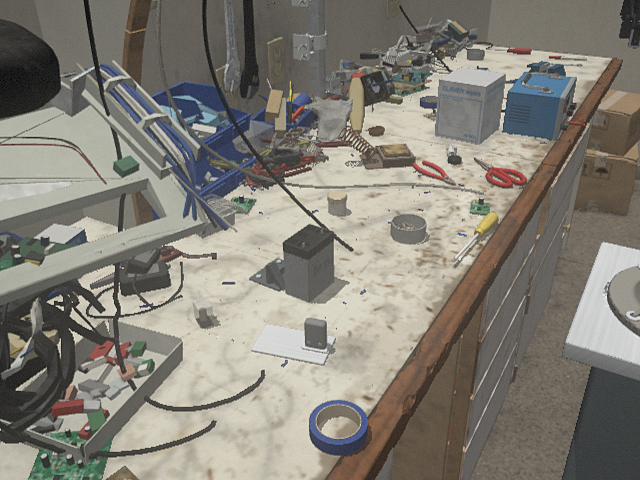

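View pics/side0.png

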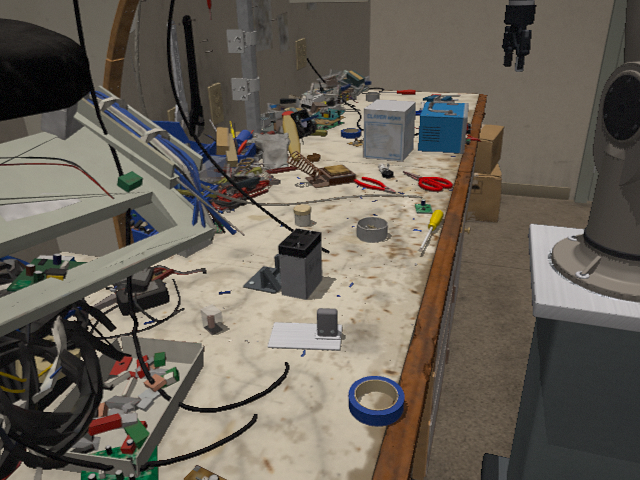

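View pics/wrist0.png

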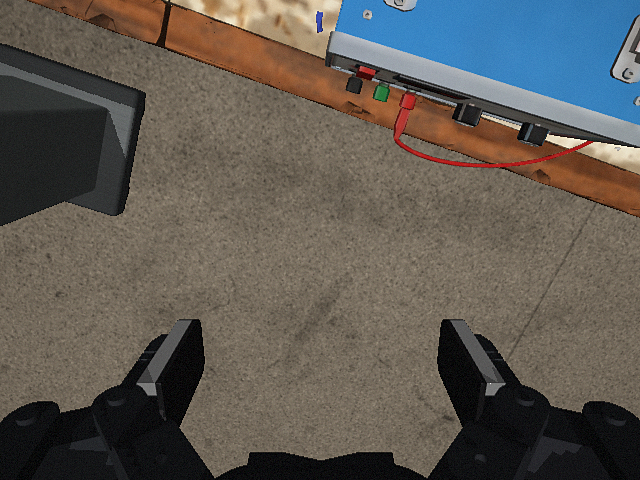

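The scene view shows the battery at (310,262), the rest behind it at (270,272), and the carrier at (295,342) with its grip at (316,335). The tin is at (408,228), the pot at (338,203) and the relay at (206,313). The carrier's free end points away from the robot.

```bash
cat > h.py <<'E'
import numpy as np, cv2
from scipy.spatial.transform import Rotation as R
from cell import env,kin,camera,calibration,job
def RT(c): return cv2.Rodrigues(np.array(c["rvec"]))[0],np.array(c["tvec"])
def cast(c,uv,z):
    r,t=RT(c);o=-r.T@t;uv=np.atleast_2d(uv).astype(float)
    d=np.c_[(uv[:,0]-c["cx"])/c["fx"],(uv[:,1]-c["cy"])/c["fy"],np.ones(len(uv))]@r
    return o+d*((z-o[2])/d[:,2])[:,None]
def cloud(c,d):
    v,u=np.mgrid[0:480,0:640];r,t=RT(c)
    P=np.stack([(u-c["cx"])/c["fx"]*d,(v-c["cy"])/c["fy"]*d,d],-1)
    return (P-t)@r
def proj(c,p):
    r,t=RT(c);q=np.atleast_2d(p)@r.T+t
    return np.c_[q[:,0]/q[:,2]*c["fx"]+c["cx"],q[:,1]/q[:,2]*c["fy"]+c["cy"]]
def quat(Rm):
    q=R.from_matrix(Rm).as_quat();return q[[3,0,1,2]]
def rotq(q): return R.from_quat(np.array(q)[[1,2,3,0]]).as_matrix()
def tool(zdir,ydir):
    z=np.array(zdir,float);z/=np.linalg.norm(z);y=np.array(ydir,float);y-=z*(y@z);y/=np.linalg.norm(y)
    return np.c_[np.cross(y,z),y,z]
E
python3 - <<'E'
from h import *
np.set_printoptions(precision=4,suppress=True)
pts={"scene":dict(batTop=(308,240),batFront=(315,280),carr=(285,345),grip=(316,322),tin=(408,230),pot=(338,195),relay=(206,310),rest=(268,272),cable=(330,235),box=(470,80)),
"side":dict(batTop=(300,242),carr=(295,335),grip=(327,312),tin=(372,230),pot=(302,208),relay=(212,315))}
for n in pts:
    c=calibration(n);p,d=camera(n);P=cloud(c,d)
    for k,(u,v) in pts[n].items():print(n,k,P[v,u])
    M=(P[...,2]>0.08)&(d>0)&(P[...,0]>0.3)&(P[...,0]<1.1)&(abs(P[...,1])<.5)
    Q=P[M]; print(len(Q)); 
    o=p.copy();o[M]=(0,0,255);cv2.imwrite(f"pics/{n}_high.png",o)
E
```

```text
scene batTop [0.5235 0.2285 0.0946]
scene batFront [0.5052 0.241  0.0357]
scene carr [0.4826 0.3618 0.0058]
scene grip [0.4406 0.3471 0.0513]
scene tin [0.447  0.0193 0.03  ]
scene pot [ 0.6137 -0.0295  0.0388]
scene relay [0.6062 0.3772 0.0312]
scene rest [0.5887 0.2463 0.027 ]
scene cable [0.5015 0.2002 0.0951]
scene box [ 0.5335 -0.5427  0.1451]
52775
side batTop [0.5215 0.2339 0.0941]
side carr [0.4885 0.3575 0.0042]
side grip [0.4399 0.3516 0.0501]
side tin [0.4504 0.0182 0.0261]
side pot [ 0.6127 -0.024   0.0388]
side relay [0.6083 0.3833 0.034 ]
44876
```

```bash
python3 -c "
import cv2,numpy as np
a=cv2.imread('pics/scene_high.png')[150:400,150:450]
b=cv2.imread('pics/side_high.png')[150:400,150:450]
cv2.imwrite('pics/cmp.png',np.hstack([cv2.resize(a,(400,333)),cv2.resize(b,(400,333))]))"
```

```text
(no output)
```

View pics/cmp.png

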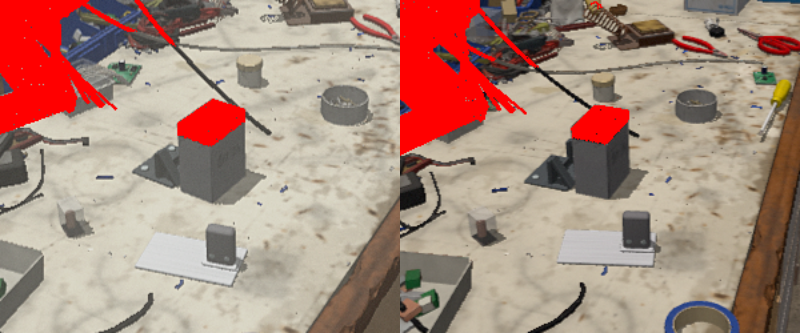

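Run:
```python
from h import *
np.set_printoptions(precision=4,suppress=True)
S=env.get_state()
c=calibration("wrist");r,t=RT(c);o=-r.T@t;Rt=rotq(S["orientation"])
print("cam in tool",Rt.T@(o-S["tcp_pos"]),"\n",Rt.T@r.T)
AL=[]
for n in("scene","side"):
    c=calibration(n);p,d=camera(n);P=cloud(c,d);P[d==0]=9
    X,Y,Z=P[...,0],P[...,1],P[...,2]
    # battery top
    M=(Z>.088)&(Z<.1)&(abs(X-.525)<.07)&(abs(Y-.23)<.07)
    rc=cv2.minAreaRect(P[M][:,:2].astype(np.float32)*1000);print(n,"top",rc,np.median(P[M][:,2]))
    M=(Z>.044)&(Z<.053)&(abs(X-.44)<.04)&(abs(Y-.35)<.04)
    print("grip",cv2.minAreaRect(P[M][:,:2].astype(np.float32)*1000),M.sum())
    M=(Z>.002)&(Z<.0085)&(abs(X-.48)<.09)&(abs(Y-.36)<.05)
    print("blade",cv2.minAreaRect(P[M][:,:2].astype(np.float32)*1000),M.sum())
    M=(Z>.06)&(X>.3)&(X<.9)&(Y>-.2)&(Y<.55)&~((abs(X-.525)<.07)&(abs(Y-.23)<.07))
    print("obst",M.sum());AL.append(P[M])
A=np.concatenate(AL)
H,_,_=np.histogram2d(A[:,0],A[:,1],[np.arange(.3,.91,.05),np.arange(-.2,.56,.05)]);print(H.astype(int))
print(np.min(A,0),A[A[:,0]<.75][:20])
```

```text
cam in tool [ 0.0832  0.0013 -0.071 ] 
 [[ 0.0003 -0.9474 -0.32  ]
 [ 1.      0.0002  0.0001]
 [ 0.     -0.32    0.9474]]
scene top ((527.5218505859375, 220.32608032226562), (75.70814514160156, 50.54286575317383), 85.6932601928711) 0.09465304196447817
grip ((443.16796875, 344.8944091796875), (29.652978897094727, 14.965710639953613), 12.660612106323242) 182
blade ((479.9539794921875, 360.10675048828125), (99.66619873046875, 178.75765991210938), 89.99879455566406) 2187
obst 39724
side top ((525.3292846679688, 221.8939666748047), (73.75051879882812, 48.59715270996094), 85.55341339111328) 0.09397028981646546
grip ((441.56121826171875, 345.4314270019531), (29.23764419555664, 15.613897323608398), 10.226783752441406) 149
blade ((480.46051025390625, 359.8453369140625), (174.69290161132812, 98.11393737792969), 0.5474308729171753) 1582
obst 36717
[[   0    0    0    0    0    0    0    0    0    0    0    0    0    0
     0]
 [   0    0    0    0    0    0    0    0    0    0    0    0    0    0
     0]
 [   0    0    0    0    0    0    0    0    0    0    0    0    0    0
     0]
 [   0    0
[... 516 characters left out ...]
 185 2210 3828 2296 2858
  2773]
 [   0    0    0    5  682  129  113 1102 4061  148  693 2961 2067 1416
   164]
 [  39   28  420  374  951  117   57    4 3405    2   93  442  262    9
     0]]
[ 0.5631 -0.1991  0.06  ] [[0.688  0.5232 0.4485]
 [0.6861 0.5234 0.4486]
 [0.6837 0.5263 0.4484]
 [0.6833 0.5255 0.4483]
 [0.6837 0.5242 0.448 ]
 [0.6837 0.5232 0.4479]
 [0.6834 0.5223 0.4477]
 [0.6847 0.5204 0.4473]
 [0.6802 0.5288 0.4481]
 [0.6805 0.5276 0.4479]
 [0.6803 0.5267 0.4478]
 [0.6823 0.5243 0.4472]
 [0.6801 0.5248 0.4475]
 [0.6787 0.5247 0.4476]
 [0.6799 0.5228 0.4472]
 [0.6788 0.5225 0.4472]
 [0.6822 0.5191 0.4464]
 [0.6838 0.517  0.4459]
 [0.6804 0.529  0.4472]
 [0.6799 0.5283 0.4472]]
```

Run:
```python
from h import *
np.set_printoptions(precision=3,suppress=True)
c=calibration("scene");p,d=camera("scene");P=cloud(c,d);P[d==0]=9
c=calibration("side");p,d=camera("side");P2=cloud(c,d);P2[d==0]=9
A=np.concatenate([P.reshape(-1,3),P2.reshape(-1,3)])
for x in np.arange(.5,.8,.05):
  for y in np.arange(0,.55,.05):
    m=(A[:,0]>x)&(A[:,0]<x+.05)&(A[:,1]>y)&(A[:,1]<y+.05)&(A[:,2]>.06)
    if m.sum()>3:print(round(x,2),round(y,2),A[m][:,2].min(),A[m][:,2].max())
def go(a):
    for nm,pos in a:
        q=[0,1,0,0]; s=kin.inverse_kinematics(pos,q);print(nm,s)
go([("v",[.48,.26,.33]),("v2",[.46,.30,.33])])
```

```text
0.5 0.15 0.060471283969918174 0.10019724666348465
0.5 0.2 0.060102651471709026 0.10027734495346285
0.5 0.25 0.060004062462255134 0.09731926293458404
0.55 0.2 0.09340844324240873 0.09498496731482821
0.55 0.25 0.06033330395336177 0.09555835756221469
0.55 0.3 0.15286997144612718 0.1713197817150948
0.55 0.35 0.15636604564793705 0.20051658687548332
0.6 0.3 0.193627504553396 0.27042516029858393
0.6 0.35 0.14785374146830263 0.27383944951808764
0.6 0.4 0.155974225128991 0.1867706468721488
0.6 0.45 0.15684559972328604 0.18495509017774386
0.6 0.5 0.15782251545891665 0.44139184318742825
0.65 0.0 0.07975923609495984 0.08559063344678985
0.65 0.05 0.06010512334182845 0.08855807617180081
0.65 0.3 0.14333272925049262 0.299575034830486
0.65 0.35 0.15382708442529225 0.29859568645651097
0.65 0.4 0.11013007505757504 0.2398619030093056
0.65 0.45 0.060249496599996184 0.18802970276218534
0.65 0.5 0.0600639447075845 0.45010628664022306
0.7 0.0 0.06137702711362274 0.12605136571757536
0.7 0.05 0.08035591847010662 0.10380919729669058
0.7 0.25 0.3108847808417812 0.3154281402968995
0.7 0.3 0.13788961253071186 0.
[... 672 characters left out ...]
957 0.29460471760865814
0.75 0.5 0.14759899213815086 0.2551082808758688
0.8 0.0 0.11546683651405697 0.44789451899506577
0.8 0.05 0.10341902408118299 0.14311538413751904
0.8 0.1 0.10605593994857433 0.20117215504105787
0.8 0.15 0.09180461769638666 0.4387192037009846
0.8 0.2 0.2882642463004197 0.455375775100269
0.8 0.25 0.3299106539863851 0.342425864914058
0.8 0.3 0.27463989497766705 0.35000687304178757
0.8 0.35 0.2673105759669871 0.34061080960510154
0.8 0.4 0.26037742271096076 0.2932280259941869
0.8 0.45 0.15773604134571462 0.2950130971919171
0.8 0.5 0.14731521865712488 0.2569911463248074
v [ 0.285  0.482 -1.179  1.782  0.476  1.204 -2.603]
v2 [ 0.246  0.543 -1.274  1.772  0.549  1.246 -2.746]
```

Run:
```python
from h import *
np.set_printoptions(precision=3,suppress=True)
S=env.get_state();p=S["tcp_pos"];R0=rotq(S["orientation"])
print(R0)
for deg in (-40,-20,20,40,60,80,90,100):
    Rz=R.from_euler('z',deg,degrees=True).as_matrix()
    print(deg,kin.inverse_kinematics(Rz@p,quat(Rz@R0)))
for yaw in (0,45,90,135,180,225,270,315):
    print(yaw,kin.inverse_kinematics([.48,.26,.33],quat(R.from_euler('z',yaw,degrees=True).as_matrix()@rotq([0,1,0,0]))))
```

```text
[[ 0.947  0.32  -0.   ]
 [ 0.32  -0.947  0.   ]
 [ 0.    -0.    -1.   ]]
-40 [ 1.651  0.487  0.286  1.57  -0.148  1.106  0.029]
-20 [ 1.398  0.479  0.148  1.562 -0.076  1.106 -0.03 ]
20 [ 0.876  0.48  -0.103  1.549  0.053  1.116 -0.135]
40 [ 0.613  0.489 -0.226  1.542  0.117  1.125 -0.185]
60 [ 0.428  0.52  -0.468  1.529  0.248  1.152 -0.285]
80 [ 0.217  0.567 -0.685  1.518  0.374  1.191 -0.379]
90 [ 0.187  0.65  -0.939  1.508  0.539  1.26  -0.496]
100 [ 0.08   0.712 -1.079  1.503  0.638  1.312 -0.563]
0 [ 0.285  0.482 -1.179  1.782  0.476  1.204 -2.603]
45 [ 0.195  0.412 -1.026  1.786  0.383  1.161 -1.737]
90 [ 0.225  0.432 -1.075  1.785  0.411  1.173 -0.976]
135 [ 0.243  0.445 -1.105  1.784  0.429  1.181 -0.206]
180 [ 0.264  0.463 -1.141  1.783  0.452  1.192  0.56 ]
225 [ 0.284  0.48  -1.177  1.782  0.475  1.203  1.325]
270 [ 0.284  0.48  -1.177  1.782  0.475  1.203  2.11 ]
315 [-1.438  0.386  1.076  1.883 -0.381  1.099 -2.57 ]
```

Run:
```python
from h import *
np.set_printoptions(precision=3,suppress=True)
S=env.get_state();p=S["tcp_pos"]
az=np.arctan2(p[1],p[0]);r=.53
q=kin.inverse_kinematics([r*np.cos(az),r*np.sin(az),.34],S["orientation"]);print(q)
q=np.array(q);env.goto_joints(q)
taz=np.arctan2(.25,.47)
q2=q.copy();q2[0]+=az-taz;q2[2]=0;q2[4]=0;q2[6]=-1.9;print(q2)
env.goto_joints(q2)
S=env.get_state();print(S["tcp_pos"],rotq(S["orientation"]),S["time"])
s=[]
for yaw in(-15,-5,0,10,180):
    print(yaw,kin.inverse_kinematics([.46,.26,.33],quat(R.from_euler('z',yaw,degrees=True).as_matrix()@rotq([0,1,0,0]))))
```

```text
[ 1.12   0.204  0.008  1.859 -0.002  1.079 -0.116]
[-0.614  0.204  0.     1.859  0.     1.079 -1.9  ]
[0.466 0.251 0.34 ] [[ 0.96   0.279  0.   ]
 [ 0.279 -0.96  -0.   ]
 [-0.     0.    -1.   ]] 3.95
-15 [-0.684  0.209  0.06   1.878 -0.014  1.055 -2.451]
-5 [-0.666  0.21   0.038  1.877 -0.009  1.056 -2.282]
0 [-0.656  0.21   0.028  1.876 -0.007  1.056 -2.197]
10 [-0.638  0.211  0.006  1.875 -0.002  1.056 -2.027]
180 [-0.319  0.235 -0.367  1.854  0.095  1.07   0.848]
```

Run:
```python
from h import *
import pickle
c=calibration("wrist");p,d=camera("wrist");cv2.imwrite("pics/w1.png",p);pickle.dump((c,p,d),open("w1.pkl","wb"))
env.reach([.45,.285,.33],[0,1,0,0])
c=calibration("wrist");p,d=camera("wrist");cv2.imwrite("pics/w2.png",p);pickle.dump((c,p,d),open("w2.pkl","wb"))
```

```text
(no output)
```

View pics/w1.png

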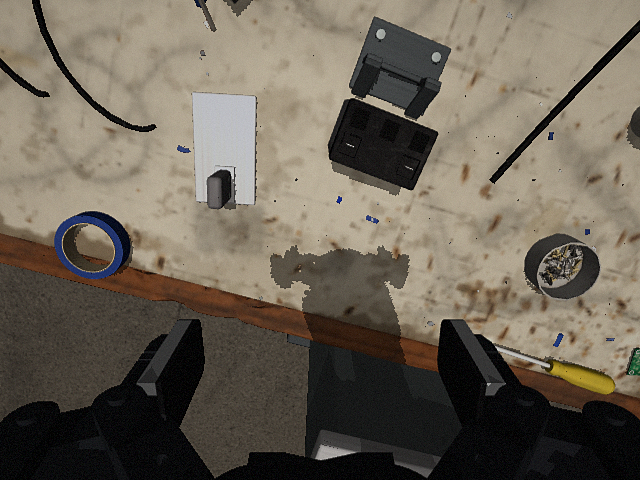

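View pics/w2.png

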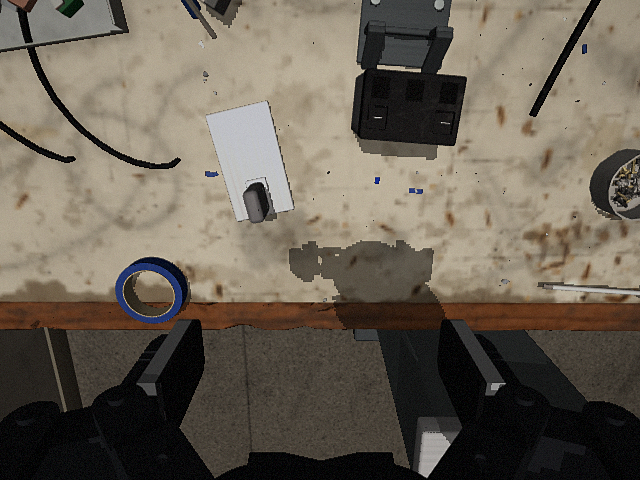

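```bash
cat > meas.py <<'E'
from h import *
import pickle
np.set_printoptions(precision=4,suppress=True)
def rect(q):
    (cx,cy),(w,h),a=cv2.minAreaRect(q[:,:2].astype(np.float32)*1000)
    return round(cx,1),round(cy,1),round(w,1),round(h,1),round(a,2)
def blade(c,p,d):
    P=cloud(c,d);hs=cv2.cvtColor(p,cv2.COLOR_BGR2HSV)
    M=((hs[...,1]<25)&(hs[...,2]>150)).astype(np.uint8)
    M=cv2.morphologyEx(M,cv2.MORPH_OPEN,np.ones((3,3)))
    k,L,st,_=cv2.connectedComponentsWithStats(M)
    out=[]
    for i in range(1,k):
        if st[i,4]<1500: continue
        v,u=np.nonzero(L==i); q=cast(c,np.c_[u,v],.004)
        m=np.median(P[L==i],0)
        if abs(m[2])<.02 and .3<m[0]<.7: out.append((rect(q),m))
    return out
def top(c,p,d,x0=.526,y0=.22):
    P=cloud(c,d);Z=P[...,2]
    M=(abs(Z-.094)<.008)&(abs(P[...,0]-x0)<.08)&(abs(P[...,1]-y0)<.08)&(d>0)
    v,u=np.nonzero(M);return rect(cast(c,np.c_[u,v],.094)),np.median(Z[M]),(u.min(),u.max(),v.min(),v.max())
def grip(c,p,d,x0=.442,y0=.346):
    P=cloud(c,d);Z=P[...,2]
    M=(abs(Z-.049)<.006)&(abs(P[...,0]-x0)<.04)&(abs(P[...,1]-y0)<.04)&(d>0)
    v,u=np.nonzero(M);return rect(cast(c,np.c_[u,v],.049)),np.median(Z[M])
if __name__=="__main__":
    for f in("w1","w2"):
        a=pickle.load(open(f+".pkl","rb"))
        print(f,"blade",blade(*a));print("top",top(*a));print("grip",grip(*a))
E
python3 meas.py
```

```text
w1 blade [((476.6, 350.3, 104.1, 59.1, 12.57), array([0.4869, 0.3527, 0.005 ]))]
top ((529.2, 219.5, 71.2, 47.7, 85.75), np.float64(0.09489485351279203), (np.int64(329), np.int64(437), np.int64(98), np.int64(189)))
grip ((446.0, 342.0, 29.7, 14.4, 11.88), np.float64(0.04928152083701494))
w2 blade [((476.7, 350.4, 104.2, 59.2, 12.71), array([0.4866, 0.3524, 0.005 ]))]
top ((529.2, 219.5, 71.4, 47.7, 85.72), np.float64(0.0949050345024062), (np.int64(358), np.int64(466), np.int64(68), np.int64(145)))
grip ((446.0, 342.1, 30.0, 14.6, 12.57), np.float64(0.049411335388264616))
```

Run:
```python
from meas import *
for f in("w1","w2"):
    c,p,d=pickle.load(open(f+".pkl","rb"));P=cloud(c,d);g=p.max(2)
    M=(P[...,0]>.555)&(P[...,0]<.66)&(abs(P[...,1]-.215)<.06)&(P[...,2]>.001)&(P[...,2]<.06)&(g<110)
    Q=P[M]
    a=np.deg2rad(-4.27);F=np.array([np.cos(a),np.sin(a)]);Lf=np.array([-F[1],F[0]])
    re=np.array([.5292,.2195])+.024*F
    s=(Q[:,:2]-re)@F*1000;l=(Q[:,:2]-re)@Lf*1000;z=Q[:,2]*1000
    print(f,"z hist",np.histogram(z,np.arange(0,50,4)))
    pl=z<10;print("plate z",np.median(z[pl]),"s max",np.percentile(s[pl],[90,98,99.5]),"rect",rect(Q[pl]))
    for sg in(1,-1):
        m=(z>15)&(l*sg>0)
        for zz in range(16,46,4):
            k=m&(abs(z-zz)<2)
            if k.sum()>3:print(sg,zz,"s",s[k].min(),s[k].max(),"l",l[k].min(),l[k].max(),k.sum())
```

```text
w1 z hist (array([ 619, 3885,  138,  287,  221,  129,  123,  139,  130,  310,  245,
          1]), array([ 0,  4,  8, 12, 16, 20, 24, 28, 32, 36, 40, 44, 48]))
plate z 4.954012859716233 s max [68.1628 71.6499 72.4756] rect (592.1, 212.1, 88.9, 70.6, 86.99)
1 16 s 12.082174511746969 39.61634584328002 l 0.06145886205967471 31.564574017113358 127
1 20 s 12.708664764716792 35.60137947648218 l 17.772014096508954 31.634320174698313 54
1 24 s 16.142291156278258 37.04430762771545 l 17.769982445308717 31.593743686999172 65
1 28 s 19.229477187813174 24.969169010638947 l 17.90350108398818 31.545138616098868 61
1 32 s 20.879326515762433 37.02923290295213 l 18.111061439313815 31.647890286222093 63
1 36 s 24.16466972531613 39.12234829620616 l 17.657139908727537 31.627338588474192 78
1 40 s 26.746721105205538 39.021755753036004 l 17.74125093008662 31.628934737206848 203
1 44 s 29.434651193005312 33.53315543929394 l 18.688572725405955 31.232559684569164 35
-1 16 s 11.900448326498351 39.61734398585137 l -35.07193683437013 -0.343267140523923 170
-1 20 s 13.463695232368782 38.77834431362337 l -36.25578
[... 1523 characters left out ...]
912317883968 39.619504819322074 l -35.84166278685016 -0.06298134379344769 202
-1 20 s 12.764933766068783 38.74270227143461 l -36.18297915725742 -22.062381348332714 79
-1 24 s 16.34491940881807 38.63338935014585 l -36.016236919378535 -22.036748446172535 84
-1 28 s 19.01498865990006 39.03436556894108 l -35.920615047515184 -21.968370762738456 90
-1 32 s 22.066285537557764 37.95268599590937 l -36.173367982927076 -22.02943344554488 88
-1 36 s 24.645482989383115 39.48721072242749 l -36.10576441486088 -22.13249927077818 100
-1 40 s 27.262340833417515 39.22175681080975 l -35.80399160220307 -22.24556796132449 226
-1 44 s 29.751981114777255 33.46602635105315 l -35.01466354820592 -22.500359263568285 40
```

```bash
cat > plan.py <<'E'
from h import *
np.set_printoptions(precision=3,suppress=True)
ang=np.deg2rad(-4.27);F=np.array([np.cos(ang),np.sin(ang),0]);L=np.array([-F[1],F[0],0]);K=np.array([0,0,1.])
RE=np.array([.5292,.2195,0])+.024*F      # rear edge, bench
GP=.054
def bpt(theta,depth,h,piv=RE):
    "battery point: depth ahead of rear edge, height h, tilted back theta(rad) about piv (rear edge at piv)"
    s=h*np.sin(theta)-depth*np.cos(theta);z=h*np.cos(theta)+depth*np.sin(theta)
    return piv+s*F+z*K
def Rt(a): return tool(np.sin(a)*F-np.cos(a)*K,-L)
def tcp(g,a): 
    M=Rt(a);return g-GP*M[:,2],quat(M)
E
python3 - <<'E'
from plan import *
A=[]
for n in("scene","side"):
    c=calibration(n);p,d=camera(n);P=cloud(c,d);P=P[d>0];A.append(P)
A=np.concatenate(A)
A=A[(A[:,2]>.06)&(A[:,0]>.56)&(A[:,0]<.85)&(A[:,1]>.28)]  # static lamp
for a in(-4,0,10,15):
    g=bpt(np.deg2rad(34),.024,.07);t,q=tcp(g,np.deg2rad(a));z=Rt(np.deg2rad(a))[:,2]
    v=A-t;al=-(v@z);per=np.linalg.norm(v+al[:,None]*z,axis=1)
    for lo,hi in((-.08,0),(0,.1),(.1,.2),(.2,.35)):
        m=(al>lo)&(al<hi);print(a,lo,hi,per[m].min() if m.any() else None)
for st,a,th in(("start",45,0),("start",35,0),("mid",20,17),("end",0,34),("end",10,34),("start0",34,0)):
    g=bpt(np.deg2rad(th),.024,.07);t,q=tcp(g,np.deg2rad(a));print(st,a,t,kin.inverse_kinematics(t,q))
# carrier grasp
E
```

```text
-4 -0.08 0 0.2544033912440694
-4 0 0.1 0.12624209184621232
-4 0.1 0.2 0.11817763288651456
-4 0.2 0.35 0.17872110941970673
0 -0.08 0 0.25407819744451476
0 0 0.1 0.1254219176366944
0 0.1 0.2 0.12268601844849977
0 0.2 0.35 0.20154652093433115
10 -0.08 0 0.18422877492984677
10 0 0.1 0.12454377976139126
10 0.1 0.2 0.1374114587723118
10 0.2 0.35 0.27302854716354946
15 -0.08 0 0.1821908839644177
15 0 0.1 0.12476488104906293
15 0.1 0.2 0.1457165608182894
15 0.2 0.35 0.2981745985482953
start 45 [0.491 0.222 0.108] [-1.469  0.789  0.841  2.412  2.881  0.344  0.823]
start 35 [0.498 0.222 0.114] [-1.536  0.881  1.09   2.344  4.174  0.335 -0.401]
mid 20 [0.532 0.219 0.125] [-0.8    0.493  0.255  2.13   0.355  0.271 -2.566]
end 0 [0.572 0.216 0.125] [-0.519  0.589  0.075  1.847 -0.064  0.708 -2.053]
end 10 [0.563 0.217 0.125] [-0.595  0.538  0.107  1.968  0.087  0.494 -2.226]
start0 34 [0.499 0.222 0.115] [-1.527  0.87   1.088  2.336  4.244  0.334 -0.457]
```

Run:
```python
from plan import *
A=[]
for n in("scene","side"):
    c=calibration(n);p,d=camera(n);P=cloud(c,d);P=P[d>0];A.append(P)
A=np.concatenate(A)
A=A[(A[:,2]>.06)&(A[:,0]>.56)&(A[:,0]<.85)&(A[:,1]>.28)]
for a in(-14,-20,-24):
    g=bpt(np.deg2rad(34),.024,.07);t,q=tcp(g,np.deg2rad(a));z=Rt(np.deg2rad(a))[:,2]
    v=A-t;al=-(v@z);per=np.linalg.norm(v+al[:,None]*z,axis=1)
    for lo,hi in((0,.1),(.1,.2),(.2,.35)):
        m=(al>lo)&(al<hi);print(a,lo,hi,per[m].min() if m.any() else None)
for a,th in((20,0),(18,0),(15,0),(12,0),(10,0),(-4,17),(-14,34),(-20,34)):
    g=bpt(np.deg2rad(th),.024,.07);t,q=tcp(g,np.deg2rad(a));print(a,th,t,kin.inverse_kinematics(t,q))
```

```text
-14 0 0.1 0.12904955258391088
-14 0.1 0.2 0.11154179431634982
-14 0.2 0.35 0.1267651677713395
-20 0 0.1 0.13140279422342382
-20 0.1 0.2 0.10833646027442834
-20 0.2 0.35 0.11105498264659269
-24 0 0.1 0.13217055365351812
-24 0.1 0.2 0.1042628780342726
-24 0.2 0.35 0.10483054502322496
20 0 [0.511 0.221 0.121] [-0.845  0.482  0.274  2.174  0.395  0.248 -2.635]
18 0 [0.513 0.221 0.121] [-0.792  0.48   0.225  2.15   0.328  0.289 -2.553]
15 0 [0.515 0.221 0.122] [-0.725  0.482  0.168  2.116  0.239  0.351 -2.446]
12 0 [0.518 0.22  0.123] [-0.672  0.489  0.126  2.081  0.163  0.412 -2.355]
10 0 [0.52  0.22  0.123] [-0.642  0.495  0.106  2.058  0.119  0.453 -2.302]
-4 17 [0.554 0.218 0.128] [-0.514  0.586  0.068  1.847 -0.104  0.773 -2.025]
-14 34 [0.585 0.215 0.124] [-0.475  0.69   0.099  1.676 -0.204  1.007 -1.908]
-20 34 [0.591 0.215 0.122] [-0.465  0.742  0.118  1.602 -0.25   1.135 -1.867]
```

Run:
```python
from plan import *
D=np.deg2rad
a=D(18);g=bpt(0,.024,.066);t,q=tcp(g,a);z=Rt(a)[:,2]
env.reach(t-.09*z,q)
print(env.movel(t,velocity=.06,stop_force=8))
S=env.get_state();print(S["time"],S["tcp_pos"]-t,S["force"])
p,d=camera("side");cv2.imwrite("pics/s3.png",p[150:400,200:520])
p,d=camera("scene");cv2.imwrite("pics/c3.png",p[150:400,200:520])
```

```text
False
6.975 [0. 0. 0.] [ 0.202  0.984 -0.5  ]
```

View pics/s3.png

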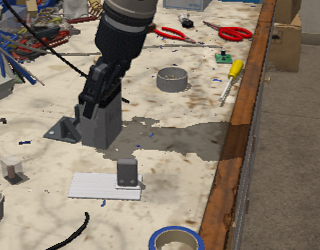

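View pics/c3.png

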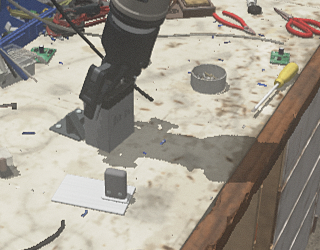

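The fingers straddle the battery's upper half (crop position about (95,95)) without touching it. Next I close the jaws and tip.

Run:
```python
from plan import *
D=np.deg2rad
env.grip(.064,25)
S=env.get_state();print(S["time"],S["opening"],S["force"],S["torque"])
for th in np.arange(4,33,4):
    g=bpt(D(th),.024,.066,RE+.0005*K);t,q=tcp(g,D(18-th))
    env.movel(t,velocity=.012,rot=q)
    S=env.get_state();print(th,round(S["time"],2),S["force"],S["torque"],S["opening"])
    if np.linalg.norm(S["force"])>25: print("STOP");break
p,d=camera("side");cv2.imwrite("pics/s4.png",p[150:400,200:520])
```

```text
7.35 0.07046327708649062 [-0.675  0.77   3.804] [-0.077  0.316  0.049]
4 8.23 [ 0.596 -0.072 -4.118] [ 0.193  0.2   -0.018] 0.07078854798257739
8 9.11 [-0.761  0.583 -6.028] [ 0.016  0.382 -0.022] 0.07100131942676541
12 9.98 [-0.143  0.183 -6.608] [-0.03   0.271 -0.001] 0.07040844100510484
16 10.86 [ 0.18   0.249 -5.868] [0.03  0.01  0.008] 0.07070811289984724
20 11.73 [-0.937  0.922 -6.288] [-0.085 -0.132  0.022] 0.07027357407476993
24 12.61 [ 0.352 -0.295 -6.871] [-0.036 -0.289  0.029] 0.0704632725758163
28 13.48 [ 0.949 -0.632 -6.788] [-0.043 -0.482 -0.031] 0.07017713840543599
32 14.36 [ 0.57   0.211 -6.593] [-0.061 -0.661  0.055] 0.07088511055960689
```

View pics/s4.png

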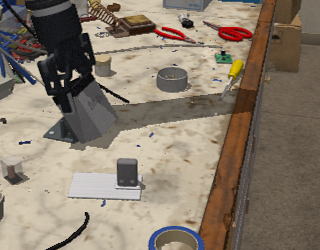

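Run:
```python
from plan import *
D=np.deg2rad
for th,dz in((33,.0),(33.5,-.0005),(34,-.001),(34.5,-.001)):
    g=bpt(D(th),.024,.066,RE+dz*K);t,q=tcp(g,D(18-th))
    env.movel(t,velocity=.01,rot=q)
    env.dwell(.1)
    S=env.get_state();print(th,round(S["time"],2),S["force"],S["torque"])
    if abs(S["force"][0])>6: break
```

```text
33 14.89 [ 0.414  0.165 -6.337] [-0.056 -0.641 -0.003]
33.5 15.28 [ 0.12   0.092 -5.159] [-0.073 -0.614 -0.04 ]
34 15.66 [-0.653 -0.296 -0.396] [-0.122 -0.068  0.043]
34.5 16.02 [-1.906 -0.568  0.842] [-0.115  0.168  0.027]
```

The weight is now carried by the bench and the rest. I'll release, retract and check.

Run:
```python
from plan import *
import pickle
D=np.deg2rad
env.grip(.085,20)
S=env.get_state();print(S["time"],S["force"],S["opening"])
z=rotq(S["orientation"])[:,2]
print(env.movel(S["tcp_pos"]-.10*z,velocity=.1,stop_force=8))
env.dwell(.2)
# view from above front
t=np.array([.45,.27,.30])
q=quat(R.from_euler('z',-4.3,degrees=True).as_matrix()@rotq([0,1,0,0]))
env.reach(t,q)
c=calibration("wrist");p,d=camera("wrist");cv2.imwrite("pics/w5.png",p);pickle.dump((c,p,d),open("w5.pkl","wb"))
c=calibration("side");p,d=camera("side");cv2.imwrite("pics/s5.png",p[150:400,200:520]);pickle.dump((c,p,d),open("s5.pkl","wb"))
print(env.get_state()["time"])
```

```text
16.3167 [-0.183  0.234 -0.411] 0.08533840512367737
False
18.5167
```

View pics/w5.png

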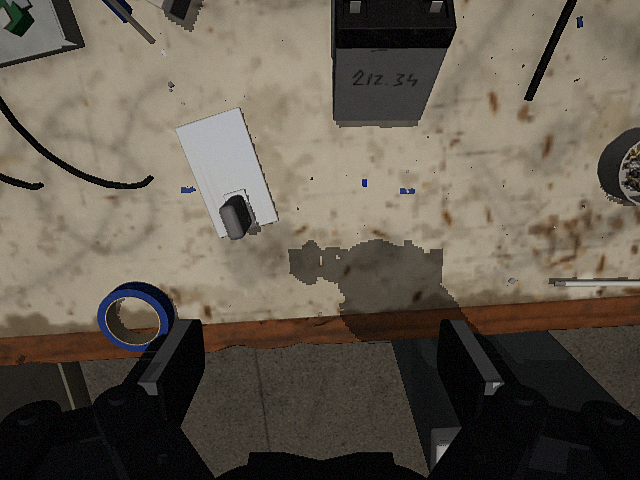

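View pics/s5.png

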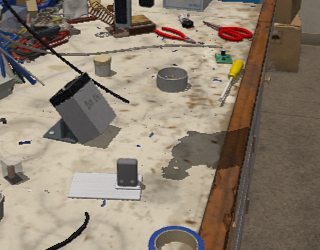

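The battery leans by itself. In the wrist view its front face spans about (333-440, 48-122). I'll fit its plane and front edge, and re-measure the carrier.

```bash
cat >> meas.py <<'E'
def lean(c,p,d,F,x0=.54,y0=.22):
    "front face plane by svd"
    P=cloud(c,d)
    M=(abs(P[...,0]-x0)<.07)&(abs(P[...,1]-y0)<.06)&(P[...,2]>.032)&(P[...,2]<.085)&(d>0)
    Q=P[M]
    for _ in range(4):
        m=np.median(Q,0);u,s,v=np.linalg.svd(Q-Q.mean(0),full_matrices=False);n=v[2]
        r=(Q-Q.mean(0))@n;Q=Q[abs(r)<max(.0012,1.5*r.std())]
    if n@F>0:n=-n
    return n,Q.mean(0),len(Q),Q
E
python3 - <<'E'
from meas import *
from plan import F,L,K,RE
for f in("w5","s5"):
    c,p,d=pickle.load(open(f+".pkl","rb"))
    n,m,k,Q=lean(c,p,d,F)
    tilt=np.degrees(np.arcsin(n[2]));yaw=np.degrees(np.arctan2(-n[1],-n[0]))
    # front bottom edge at face: face points with z = 48 sin(th)
    th=np.arcsin(n[2]);zf=.048*np.sin(th);h=np.array([-n[0],-n[1],0]);h/=np.linalg.norm(h)
    # move down the face from m to z=zf
    dn=(h*np.sin(th)+K*np.cos(th));e=m+dn*((zf-m[2])/dn[2]);re=e+h*.048*np.cos(th);re[2]-=zf
    l=np.percentile((Q-re)@L,[1,99])
    print(f,k,"n",n,"tilt",tilt,"yaw",yaw,"rear edge-RE along F",(re-RE)@F,"z",re[2],"lat",l,l.mean()+(re-RE)@L,"resid",((Q-m)@n).std())
c,p,d=pickle.load(open("w5.pkl","rb"));print(blade(c,p,d),grip(c,p,d))
E
```

```text
w5 5766 n [-0.805  0.057  0.59 ] tilt 36.18808951758393 yaw -4.0438524955960755 rear edge-RE along F 0.00031539361080386356 z 0.0 lat [-0.034  0.034] -0.0006311093118438485 resid 0.00046898220747262627
s5 995 n [-0.575  0.308  0.758] tilt 49.271255946756256 yaw -28.161922610293438 rear edge-RE along F -0.006062852664722185 z 0.0 lat [-0.041  0.028] 0.0035680510788484634 resid 0.00427621713529308
[((476.8, 350.3, 103.7, 59.0, 12.74), array([0.488, 0.352, 0.005]))] ((446.1, 341.6, 30.1, 15.2, 12.88), np.float64(0.04939669252736535))
```

Run:
```python
from plan import *
Rz=lambda deg:quat(R.from_euler('z',deg,degrees=True).as_matrix()@rotq([0,1,0,0]))
g=np.array([.4456,.3424,.083]);q=Rz(12.7)
o2=RE+.0003*F-.0006*L-F*(.085+.055+.006);o2[2]=.098;q2=Rz(-4.15)
# grip relative to carrier origin: assume centred
for P,Q in((g,q),(o2,q2)): print(P,kin.inverse_kinematics(P,Q))
env.reach(g+[0,0,.09],q)
print(env.movel(g,velocity=.08,stop_force=8))
env.grip(.008,40)
S=env.get_state();print(S["time"],S["opening"],S["force"],S["tcp_pos"])
env.movel(g+[0,0,.015],velocity=.05)
env.dwell(.1);S=env.get_state();print("lift",S["force"],S["opening"])
# via: turn while moving
env.movel(o2,velocity=.08,rot=q2)
S=env.get_state();print(S["time"],S["tcp_pos"]-o2,S["force"])
import pickle
c=calibration("wrist");p,d=camera("wrist");cv2.imwrite("pics/w6.png",p);pickle.dump((c,p,d),open("w6.pkl","wb"))
p,d=camera("side");cv2.imwrite("pics/s6.png",p[150:400,200:520])
```

```text
[0.446 0.342 0.083] [-0.58   0.607 -0.239  1.964  0.243  0.598 -2.329]
[0.408 0.228 0.098] [-0.484  0.473 -0.191  2.182  0.181  0.502 -2.457]
False
21.075 0.013966966227282539 [ 0.419 -0.242  1.697] [0.446 0.343 0.083]
lift [-0.006  0.093 -1.113] 0.013544600660063922
23.2833 [0.    0.001 0.   ] [ 0.831  0.231 -1.26 ]
```

View pics/w6.png

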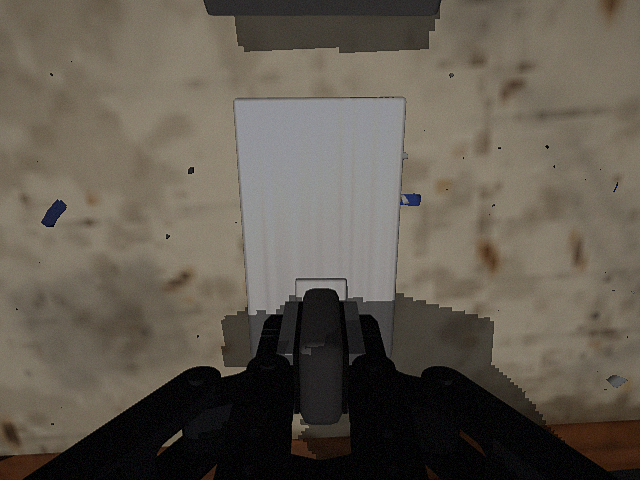

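View pics/s6.png

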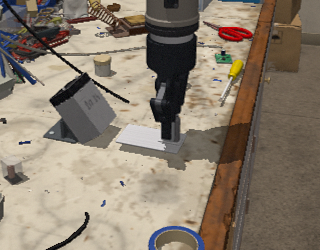

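Run:
```python
from meas import *
from plan import F,L,K,RE
c,p,d=pickle.load(open("w6.pkl","rb"))
P=cloud(c,d);hs=cv2.cvtColor(p,cv2.COLOR_BGR2HSV)
M=((hs[...,1]<40)&(hs[...,2]>110)).astype(np.uint8);M[:95]=0;M[310:]=0;M[:,:225]=0;M[:,415:]=0
M=cv2.morphologyEx(M,cv2.MORPH_OPEN,np.ones((5,5)))
k,Lb,st,_=cv2.connectedComponentsWithStats(M);i=1+np.argmax(st[1:,4]);v,u=np.nonzero(Lb==i)
print(st[i],"blade z",[np.median(P[(Lb==i)&(np.abs(np.mgrid[0:480,0:640][0]-r)<4)][:,2]) for r in(110,180,250,290)])
zt=np.median(P[Lb==i][:,2])
tip=[(u[v==r].min(),u[v==r].max(),r) for r in range(102,300,40)]
for a,b,r in tip:
    q=cast(c,[(a-.5,r),(b+.5,r)],.019);m=q.mean(0);print(r,"s",(m-RE)@F,"lat",(m-RE)@L,"w",np.linalg.norm(q[1]-q[0]))
t=cast(c,[(320,97.5)],.019)[0];print("tip s",(t-RE)@F,(t-RE)@L)
print(cast(c,[(208,15),(440,15)],.0283)@np.c_[F,L]-RE@np.c_[F,L])
```

```text
[  234    98   171   212 31724] blade z [np.float64(0.01992234087801558), np.float64(0.01993716954294897), np.float64(0.019921757061235886), np.float64(0.020161696185646626)]
102 s -0.06237129176679473 lat -5.894318477209256e-05 w 0.05910629026922338
142 s -0.07588171184752514 lat -0.00026129637749902385 w 0.05911987744225711
182 s -0.09023867099131096 lat -0.00029264331317823723 w 0.059501670984414806
222 s -0.10552368248517088 lat -0.0003260799690292543 w 0.0591498133451189
262 s -0.12182911760731402 lat -0.0005576311894364962 w 0.05916621590648905
tip s -0.06089992777771789 -0.00040327007701005426
[[-0.037  0.034]
 [-0.037 -0.037]]
```

Run:
```python
from plan import *
import pickle
S=env.get_state();t=S["tcp_pos"].copy()
print(env.movel(t-[0,0,.0155],velocity=.03,stop_force=3))
S=env.get_state();t=S["tcp_pos"].copy();print("down",t,S["force"])
t[2]+=.0004
t1=t+F*.046;t1[2]=t[2]
print(env.movel(t1,velocity=.04,stop_force=5));S=env.get_state();print(S["time"],(S["tcp_pos"]-t)@F,S["force"])
t2=t+F*.058
hit=env.movel(t2,velocity=.012,stop_force=3.0)
S=env.get_state();print(hit,S["time"],"adv",(S["tcp_pos"]-t)@F,S["force"])
p,d=camera("side");cv2.imwrite("pics/s7.png",p[150:400,200:520])
c=calibration("wrist");p,d=camera("wrist");cv2.imwrite("pics/w7.png",p);pickle.dump((c,p,d),open("w7.pkl","wb"))
```

```text
True
down [0.408 0.228 0.083] [-0.808 -0.586  5.501]
True
24.125 4.291029599990222e-05 [-1.88   0.054  4.332]
True 24.7583 adv 8.440536752019694e-05 [-0.414 -0.246  3.884]
```

View pics/s7.png

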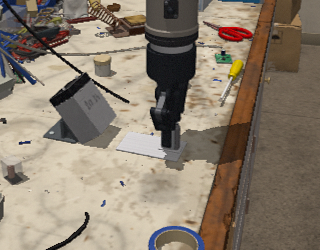

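View pics/w7.png

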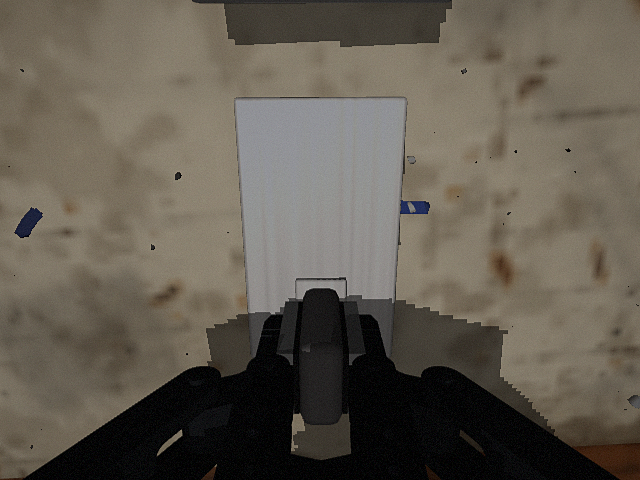

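Run:
```python
from plan import *
S=env.get_state();t=S["tcp_pos"].copy()
env.movel(t+[0,0,.001],velocity=.02);env.dwell(.1)
S=env.get_state();print("up",S["tcp_pos"],S["force"]);t=S["tcp_pos"].copy()
hit=env.movel(t+F*.045,velocity=.04,stop_force=8);S=env.get_state();print(hit,S["time"],(S["tcp_pos"]-t)@F,S["force"])
if not hit:
    env.dwell(.1)
    hit=env.movel(t+F*.057,velocity=.01,stop_force=2.5)
    S=env.get_state();print(hit,S["time"],"adv",(S["tcp_pos"]-t)@F,S["force"])
p,d=camera("side");cv2.imwrite("pics/s8.png",p[150:400,200:520])
```

```text
up [0.407 0.228 0.084] [ 0.465  0.359 -0.859]
False 26.475 0.044660601602775615 [ 0.42  -0.47  -1.613]
True 27.7167 adv 0.05591982090842997 [-0.063  0.643  2.05 ]
```

View pics/s8.png

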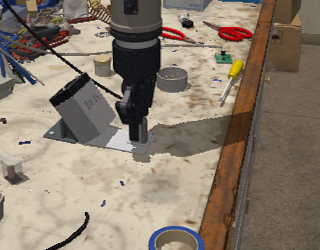

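```bash
python3 - <<'E'
from plan import *
import pickle
S=env.get_state();t=S["tcp_pos"].copy();print("tip s est",(t-RE)@F+.085,"lat",(t-RE)@L)
env.movel(t-[0,0,.0006],velocity=.02)
env.grip(.06)
S=env.get_state();print(S["force"])
print(env.movel(t+[0,0,.08],velocity=.1,stop_force=8))
env.reach(np.array([.45,.235,.29]),S["orientation"])
env.grip(.085)
c=calibration("wrist");p,d=camera("wrist");cv2.imwrite("pics/w9.png",p);pickle.dump((c,p,d),open("w9.pkl","wb"))
print(env.get_state()["time"])
E
python3 - <<'E'
from meas import *
from plan import F,L,K,RE
c,p,d=pickle.load(open("w9.pkl","rb"))
n,m,k,Q=lean(c,p,d,F)
th=np.arcsin(n[2]);zf=.048*np.sin(th);h=np.array([-n[0],-n[1],0]);h/=np.linalg.norm(h)
dn=(h*np.sin(th)+K*np.cos(th));e=m+dn*((zf-m[2])/dn[2]);re=e+h*.048*np.cos(th);re[2]-=zf
l=np.percentile((Q-re)@L,[1,99])
print(k,"tilt",np.degrees(th),"yaw",np.degrees(np.arctan2(-n[1],-n[0])),"re s",(re-RE)@F,"lat",l.mean()+(re-RE)@L)
P=cloud(c,d);hs=cv2.cvtColor(p,cv2.COLOR_BGR2HSV)
M=((hs[...,1]<40)&(hs[...,2]>110)&(abs(P[...,2]-.005)<.004)&(abs(P[...,1]-.228)<.04)&(P[...,0]<.54)).astype(np.uint8)
M=cv2.morphologyEx(M,cv2.MORPH_OPEN,np.ones((5,5)))
_,Lb,st,_=cv2.connectedComponentsWithStats(M);i=1+np.argmax(st[1:,4]);v,u=np.nonzero(Lb==i);q=cast(c,np.c_[u,v],.004)
r=rect(q);print("blade rect",r);s=(q-RE)@F;print("s range",s.min(),s.max(),"-> tip s",s.min()+.105,"lat",np.percentile((q-RE)@L,[1,99]))
print(grip(c,p,d,.463,.224))
E
```

```text
tip s est -0.005114588303852266 lat -0.0006898384221189425
[ 0.459 -0.514 -0.31 ]
False
30.4833
6199 tilt 36.23110401744268 yaw -4.00701619981848 re s 0.0002641266278141708 lat -0.0007985866594294987
blade rect (477.0, 222.0, 59.4, 66.9, 85.87)
s range -0.1096939635609097 -0.04276137130089809 -> tip s -0.004693963560909703 lat [-0.031  0.028]
((463.8, 222.8, 13.2, 29.0, 86.08), np.float64(0.04941275158843039))
```

View pics/w9.png

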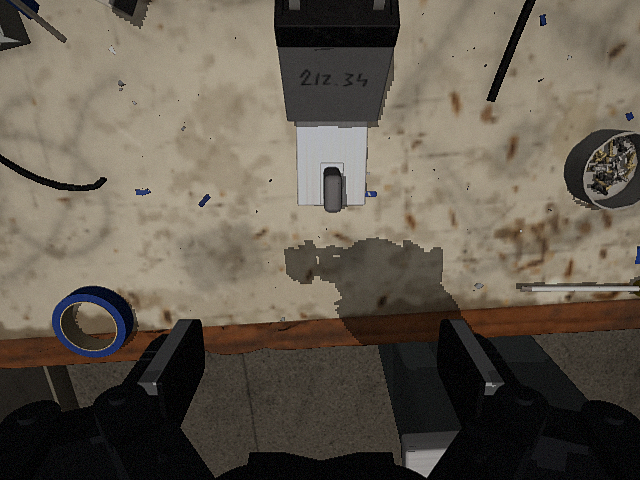

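```bash
cat >> plan.py <<'E'
D=np.deg2rad
T=RE-.0050*F-.0008*L+.004*K
U=.0066
def fwd(th,dz=0):
    g=bpt(D(th),.024-U,.066,T+dz*K);return tcp(g,D(18-th))
E
python3 - <<'E'
from plan import *
th0=36.2
for th in (36.2,24,12,0):
    t,q=fwd(th);print(th,t,kin.inverse_kinematics(t,q))
t,q=fwd(th0);z=rotq(q)[:,2]
env.reach(t-.10*z,q)
hit=env.movel(t,velocity=.06,stop_force=6);print(hit)
S=env.get_state();print(S["time"],S["tcp_pos"]-t,S["force"])
if not hit:
    env.grip(.064,30);env.dwell(.1)
    S=env.get_state();print(S["opening"],S["force"],S["torque"],S["time"])
p,d=camera("side");cv2.imwrite("pics/s10.png",p[150:400,200:520])
E
```

```text
36.2 [0.59  0.214 0.119] [-0.278  0.734 -0.168  1.609 -0.041  1.087 -2.039]
24 [0.565 0.216 0.125] [-0.308  0.619 -0.189  1.791  0.075  0.832 -2.165]
12 [0.539 0.218 0.126] [-0.399  0.527 -0.151  1.966  0.248  0.581 -2.374]
0 [0.514 0.22  0.121] [-0.647  0.472  0.051  2.139  0.555  0.331 -2.758]
False
33.025 [0. 0. 0.] [-0.351 -0.277  0.372]
0.07028016668462597 [-0.119  0.166  2.309] [ 0.073 -0.15  -0.074] 33.4
```

View pics/s10.png

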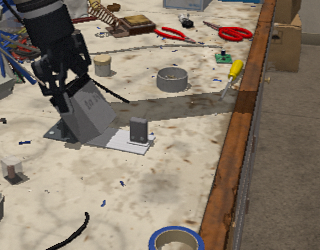

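Gripped, 70 mm opening, low forces. Next I bring it forward in steps of 4 degrees.

Run:
```python
from plan import *
for th in list(np.arange(33,2,-4))+[0]:
    t,q=fwd(th,.0006)
    env.movel(t,velocity=.013,rot=q)
    S=env.get_state();print(th,round(S["time"],2),S["force"],S["torque"],S["qpos"][[5,6]])
    if np.linalg.norm(S["force"])>20: print("STOP");break
p,d=camera("side");cv2.imwrite("pics/s11.png",p[150:400,200:520])
```

```text
33 34.14 [ 1.425  2.69  -1.221] [ 0.504 -0.77  -0.196] [ 1.02  -2.051]
29 34.95 [ 2.025  1.184 -1.194] [ 0.256 -0.547 -0.124] [ 0.935 -2.079]
25 35.76 [ 0.935 -1.006  1.345] [-0.165 -0.252 -0.017] [ 0.849 -2.113]
21 36.57 [-0.141 -1.244  5.683] [-0.596  0.267  0.08 ] [ 0.763 -2.155]
17 37.38 [-1.392 -1.887  7.719] [-0.591  0.258  0.005] [ 0.676 -2.206]
13 38.18 [-1.97  -2.509  8.898] [-0.708  0.41  -0.068] [ 0.589 -2.268]
9 38.99 [-3.256 -3.149 11.622] [-0.822  0.62  -0.101] [ 0.501 -2.345]
5 39.8 [-4.804 -2.016 13.858] [-0.922  0.703 -0.196] [ 0.413 -2.438]
0 40.77 [-8.361 -3.058 21.819] [-1.214  0.933 -0.368] [ 0.298 -2.579]
STOP
```

View pics/s11.png

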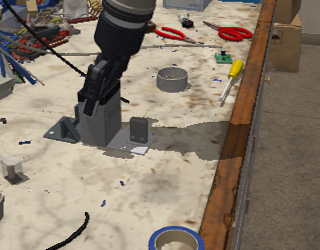

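The tool is pressing down with about 22 N, so I'll raise it in small steps until the force is relieved and check the tilt.

Run:
```python
from plan import *
import pickle
for i in range(12):
    t=env.get_state()["tcp_pos"] if i==0 else t
    t=t+[0,0,.0003]
    env.movel(t,velocity=.01);S=env.get_state();print(i,S["force"],S["torque"])
    if S["force"][2]<2: break
print(S["time"],S["tcp_pos"]-fwd(0)[0])
for n in("side","scene","wrist"):
    c=calibration(n);p,d=camera(n);pickle.dump((c,p,d),open(n+"12.pkl","wb"));cv2.imwrite(f"pics/{n}12.png",p if n=="wrist" else cv2.resize(p[200:360,220:420],(800,640))[:600])
```

```text
0 [-4.178 -0.444  7.36 ] [-0.601  0.858 -0.129]
1 [-2.672 -1.256  2.811] [-0.292  0.92  -0.074]
2 [ 0.048 -0.14  -6.787] [0.06  0.686 0.016]
41.6 [-0.001 -0.     0.002]
```

View pics/side12.png

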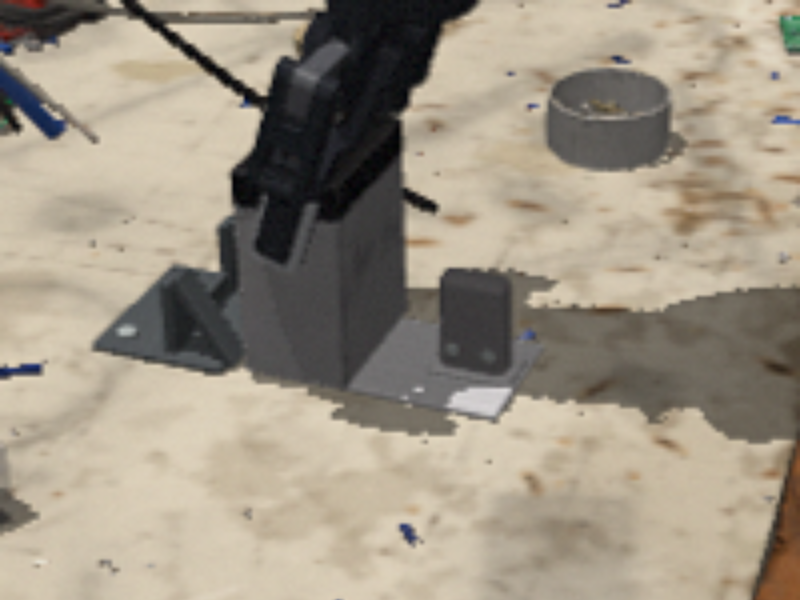

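View pics/scene12.png

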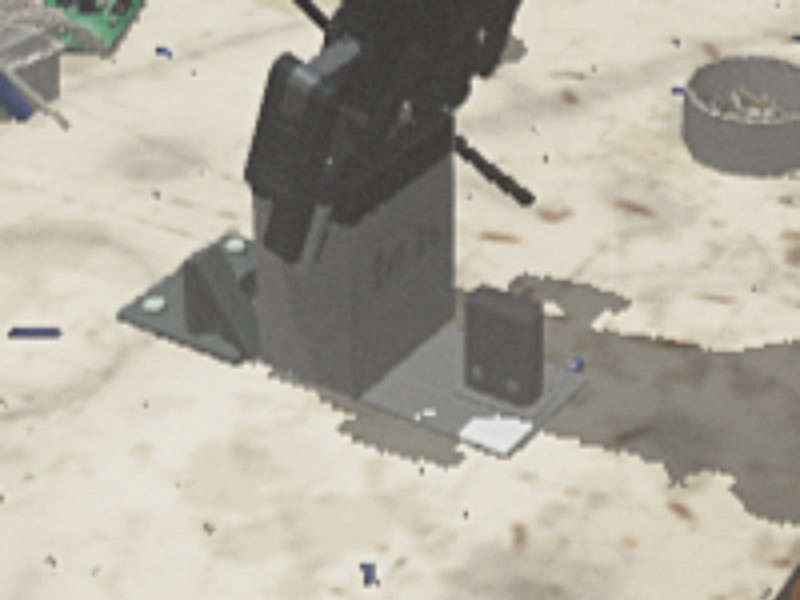

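Run:
```python
from plan import *
import pickle
for n in("scene","side"):
    c,p,d=pickle.load(open(n+"12.pkl","rb"));P=cloud(c,d)
    s=(P-RE)@F;l=(P-RE)@L
    M=(s>-.056)&(s<-.036)&(abs(l)<.03)&(P[...,2]>.012)&(P[...,2]<.075)&(d>0)
    Q=P[M]
    A=np.c_[(Q-RE)@L,Q[:,2],np.ones(len(Q))];b=(Q-RE)@F
    for _ in range(4):
        x=np.linalg.lstsq(A,b,rcond=None)[0];r=b-A@x;k=abs(r)<2*r.std();A,b=A[k],b[k]
    print(n,len(b),"yaw rel",np.degrees(np.arctan(-x[0])),"tilt",np.degrees(np.arctan(x[1])),"front s at bottom",x[2],"std",r.std())
```

```text
scene 716 yaw rel 0.28606580864196807 tilt 0.07097349719540298 front s at bottom -0.0474036683730793 std 0.0007553400106258029
side 409 yaw rel 0.006451513501208718 tilt 0.1168768516834185 front s at bottom -0.04951910430066569 std 0.00043087817204963354
```

Tilt is about 0.1 degree and the battery is just above the blade. I'll lower it, release, back off and check.

```bash
python3 - <<'E'
from plan import *
import pickle
S=env.get_state();t=S["tcp_pos"]
print(env.movel(t-[0,0,.002],velocity=.005,stop_force=6));S=env.get_state();print((S["tcp_pos"]-t)[2],S["force"])
env.grip(.085,20);S=env.get_state();print(S["time"],S["force"],S["opening"])
z=rotq(S["orientation"])[:,2]
print(env.movel(S["tcp_pos"]-.10*z,velocity=.08,stop_force=8))
env.reach([.44,.235,.33],quat(R.from_euler('z',-4.3,degrees=True).as_matrix()@rotq([0,1,0,0])))
for n in("side","scene","wrist"):
    c=calibration(n);p,d=camera(n);pickle.dump((c,p,d),open(n+"13.pkl","wb"));cv2.imwrite(f"pics/{n}13.png",p if n=="wrist" else cv2.resize(p[200:360,220:420],(800,640))[:600])
print(env.get_state()["time"])
E
python3 - <<'E'
from meas import *
from plan import *
a=pickle.load(open("wrist13.pkl","rb"));c,p,d=a
P=cloud(c,d)
Z=P[...,2];M=(abs(Z-.098)<.006)&(abs(P[...,0]-.526)<.06)&(abs(P[...,1]-.22)<.06)
v,u=np.nonzero(M);q=cast(c,np.c_[u,v],.098);print("top",rect(q),np.median(Z[M]))
x=np.linalg.lstsq(np.c_[(P[M]-RE)@F,(P[M]-RE)@L,np.ones(M.sum())],Z[M],rcond=None)[0];print("top slope deg",np.degrees(x[:2]))
cc=(q-RE);ctr=np.array(rect(q)[:2])/1000;rel=ctr-RE[:2];print("battery ctr s,lat",rel@F[:2],rel@L[:2])
hs=cv2.cvtColor(p,cv2.COLOR_BGR2HSV)
M=((hs[...,1]<40)&(hs[...,2]>100)&(abs(Z-.005)<.004)&(abs(P[...,1]-.228)<.04)&(P[...,0]<.54)).astype(np.uint8)
M=cv2.morphologyEx(M,cv2.MORPH_OPEN,np.ones((3,3)))
_,Lb,st,_=cv2.connectedComponentsWithStats(M);i=1+np.argmax(st[1:,4]);v,u=np.nonzero(Lb==i);q=cast(c,np.c_[u,v],.004)
print("blade",rect(q));s=(q-RE)@F;print("tip s",s.min()+.105,"lat",np.percentile((q-RE)@L,[1,99]));print("grip",grip(c,p,d,.463,.224))
E
```

```text
True
-0.0004276518813839947 [-1.571 -0.499  6.069]
42.3667 [-0.527 -0.531 -0.091] 0.08494615176175134
False
44.4917
top (530.6, 218.0, 70.6, 47.7, 85.93) 0.09890641352963356
top slope deg [ 1.542 -0.021]
battery ctr s,lat -0.022492201154672764 -0.0013915971550811318
blade (472.3, 222.4, 59.6, 58.1, 85.67)
tip s -0.005019527654793687 lat [-0.031  0.028]
grip ((463.3, 223.0, 13.7, 29.0, 85.76), np.float64(0.04927939247757863))
```

View pics/wrist13.png

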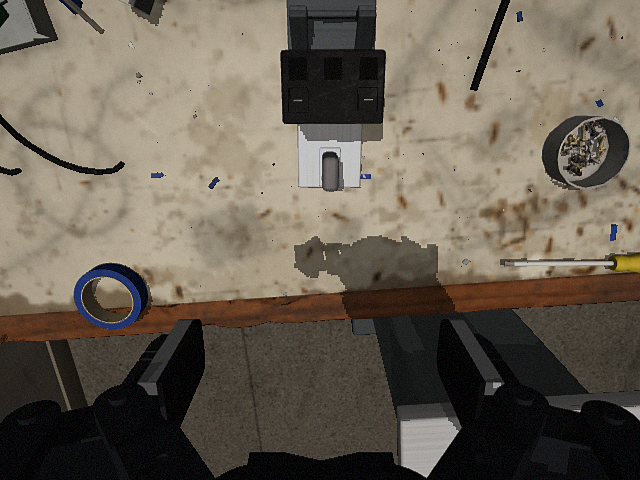

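View pics/side13.png

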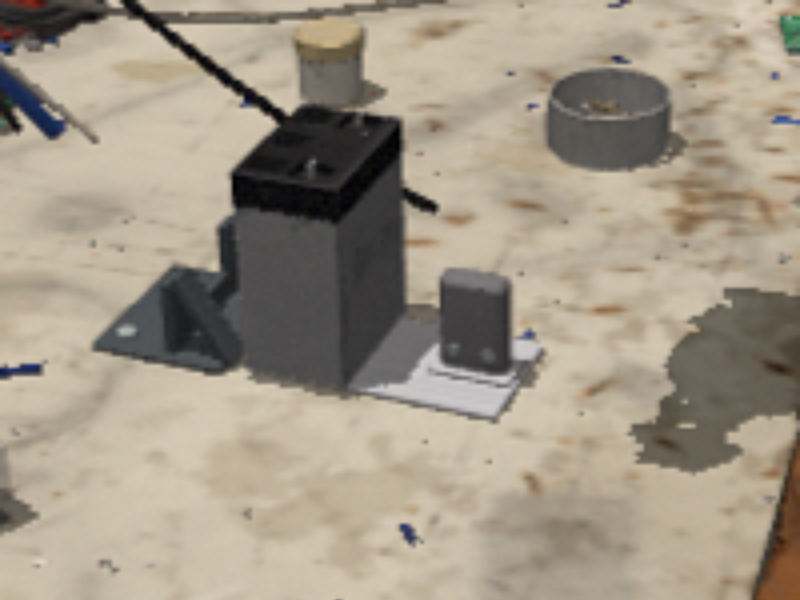

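Run:
```python
from meas import *
from plan import *
for f,z0,x0 in(("w1",.0945,.529),("w2",.0945,.529),("wrist13",.0985,.5306)):
    c,p,d=pickle.load(open(f+".pkl","rb"));P=cloud(c,d);Z=P[...,2]
    s=(P-RE)@F;l=(P-RE)@L
    M=(abs(Z-z0)<.004)&(s>-.044)&(s<-.003)&(abs(l)<.032)
    x=np.linalg.lstsq(np.c_[s[M],l[M],np.ones(M.sum())],Z[M],rcond=None)[0];print(f,np.degrees(x[:2]),Z[M].mean())
for n in("scene","side"):
    c,p,d=pickle.load(open(n+"13.pkl","rb"));P=cloud(c,d)
    s=(P-RE)@F;l=(P-RE)@L
    M=(s>-.056)&(s<-.036)&(abs(l)<.03)&(P[...,2]>.012)&(P[...,2]<.075)&(d>0)
    Q=P[M];A=np.c_[(Q-RE)@L,Q[:,2],np.ones(len(Q))];b=(Q-RE)@F
    for _ in range(4):
        x=np.linalg.lstsq(A,b,rcond=None)[0];r=b-A@x;k=abs(r)<2*r.std();A,b=A[k],b[k]
    print(n,len(b),"tilt",np.degrees(np.arctan(x[1])))
    for nm,uv,z in(("pot",0,0),):pass
    M=(abs(P[...,2]-.0385)<.003)&(abs(P[...,0]-.615)<.04)&(abs(P[...,1]+.028)<.04);print("pot",P[M].mean(0))
    c0=P[(abs(P[...,2]-.03)<.006)&(abs(P[...,0]-.45)<.05)&(abs(P[...,1]-.018)<.05)];print("tin",c0.mean(0))
    c0=P[(P[...,2]>.025)&(P[...,2]<.045)&(abs(P[...,0]-.607)<.04)&(abs(P[...,1]-.38)<.04)];print("relay",c0.mean(0))
```

```text
w1 [2.105 0.058] 0.09464675352259144
w2 [2.126 0.056] 0.09464393336067048
wrist13 [ 1.99  -0.005] 0.09865004311090357
scene 670 tilt -0.3115965023752535
pot [ 0.615 -0.027  0.039]
tin [0.456 0.003 0.027]
relay [0.615 0.374 0.033]
side 419 tilt -0.276129400284546
pot [ 0.614 -0.026  0.038]
tin [0.455 0.006 0.027]
relay [0.614 0.376 0.032]
```

Run:
```python
from h import *
S=env.get_state();print(S["time"],S["force"])
print(job.job_done())
```

```text
44.4917 [-0.03647837  0.97440255  0.28989305]
the job is handed in; nothing more can be done
None
```

I handed the job in at 44.5 s. By my checks, the battery stands upright and flat on the carrier's blade, nothing is held, and the gripper is clear. The robot reports no verdict.

**What I did**
- **Tipping back:** I gripped the battery by its sides and tipped it about its rear edge into the rest. It stayed there by itself, measured leaning at 36.2°.
- **Blade in:** I slid the blade under the raised front until its tip met the underside, about 5 mm short of the rear edge.
- **Coming forward:** I brought the battery down still gripped, relieved the grip force, lowered it the last 0.4 mm and let go.

**Last checks**

| Check | Measured |
|---|---|
| Battery tilt | about 0.3° |
| Top height compared with the start | 4.0 mm higher, as it should be on the blade |
| Blade reach under the battery | about 41.5 of 48 mm |
| Blade centring | within 1 mm |
| Blade squareness | within 0.5° |
| Pot | no movement seen |
| Tin and relay | in the same place by eye; no exact before-and-after figure |

**What went wrong or disagreed**
- The first attempt to slide the blade in stopped at once on bench contact. I raised it 1 mm and slid again.
- During the forward roll the tool ended up pressing down with about 22 N. I relieved this before letting go.
- During the tip back, the grip carried most of the battery's weight, so its rear edge may have been up to about a millimetre off the bench.
- The wrist camera's depth showed a slope of about 2° on the battery's top. It showed the same slope while the battery stood flat at the start, so I took it as camera bias.
- One side-camera fit of the leaning battery failed because of outliers, so I used the wrist-camera fit instead.

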